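# Select the marked speed on the bottle roller's gearbox

## Task

Push the bottle roller's gear lever through the H-shaped gate, out of the slot it stands in and across to the slot end marked by the upright pin, until it is fully home there. Only push the knob with the fingertips or the outside of the fingers; do not grip it. Leave the bottles, the beaker and the spatula around it where they are.

Things in the scene. Friction and masses are not known exactly. Their poses are not given: they have to be found in the camera images.
- machine: White bench-top bottle roller, fixed, turned up to 0.45 rad. Origin on the bench under the middle of its gearbox (180 x 170 mm, 100 mm high, topped by a grey gate plate, top face 120 mm above the bench). Own x points away from the robot, y to the left. On its -y side, to y = -375 mm, a roller bed with a lying brown bottle, 128 mm high; on its +x side a motor, 88 mm high, stands out 50 mm.
- gate_centre (a point): Centre of the H-gate on the plate's top face, axes as the machine's. Two slots along x, left (+y) and right (-y), joined at mid-length by a cross channel along y (neutral). Their ends are the four positions: near-left, far-left, near-right, far-right (near = -x). Two fixed tongues between the slots let the lever across only in neutral.
- knob (a point): Centre of the lever's black knob, a flat-sided block 30 x 30 mm, 50 mm tall, on a 10 mm stem that swings about a pivot on the gate's axis 20 mm above the bench, 150 mm below this point. Home in a slot it is 39 mm in x and 36 mm in y from the gate centre, 160 mm above the bench. Moves at about 2 N, no spring, stays where left. Starts anywhere along the left slot.
- cross (a joint): Lever's swing to the left (+, machine y) and right (-), rad; stops at +-0.265, about +-0.25 in the slots. Knob y = 150 mm x sin(cross) x cos(shift) in the machine frame. The lever can go into a slot, past the tongues, only when the knob's y is at least about 35 mm to that side (the stop lies at 39 mm).
- shift (a joint): Lever's swing away from the robot (+, machine x) and back (-), rad; 0 is neutral, stops at +-0.26, which is fully home. Knob x = 150 mm x sin(shift) in the machine frame. The lever can go across only while the knob's x is within about 4 mm of 0.
- marker: Upright plain steel pin, 14 mm thick, 26 mm tall, fixed on the gate plate just outside the end of the wanted slot (68 mm in x and 36 mm in y from the gate centre, machine frame); origin at its foot, on the plate. The other three slot ends have flat steel plugs 14 mm across, 4 mm high. The pin is always at the near or far end of the right slot; the lever starts in the left one.
- reagent: Small brown reagent bottle, 60 mm thick, 125 mm tall, standing loose on the machine's left; origin under its centre. To be left alone.
- beaker: Glass beaker, 68 mm wide, 85 mm tall, standing loose on the machine's left, nearer the robot; origin under its centre. To be left alone.
- washbottle: White plastic bottle with a red cap, 56 mm thick, 130 mm tall, standing loose farther out on the machine's left; origin under its centre. To be left alone.
- spatula: Spatula, 170 mm long, lying loose on the bench on the robot's side of the roller bed; origin near its middle. To be left alone.

How it is judged:
By the outcome, as a careful person would: the job done as asked, in the order asked, and still so for the second after the job is handed in, with the robot touching nothing.
It also fails if it takes over 46 s, if anything falls off the work surface, if the arm or the gripper's body presses on something with over 40 N, if the wrist force passes 120 N, or if a joint passes its speed limit or range.

## Robot

A 7-joint arm with a two-finger parallel gripper is mounted at the origin on the work surface. World frame = base frame: x ahead of the robot, y to its left, z up, the work surface at z = 0. Lengths are in m, angles in rad, forces in N, time in s.
With the tool pointing down it reaches from about 0.425 to 0.875 m from the base axis. Payload 4.7 kg.
Tool frame: the origin (TCP) lies between the finger pads; the fingertips stand 11 mm ahead of it and the grasp point (between the pads) lies 8 mm behind it; y points along the fingers, x is the direction in which the jaws open and shut, and the axes are right-handed (so a half turn about y gives the same grasp; the last joint's range is limited). The gripper opens to 85 mm and grips with 20 to 120 N. Pads are 22 mm wide; open, the fingers measure 114 mm over their backs; the gripper's body (76 mm by 85 mm) begins 54 mm behind the grasp point. The pads swing forward as they close: fully open they stand 13 mm farther back than shut.
Start: joints at [-1.303, 0.321, -0.07, 1.45, 0.023, 1.371, -0.057], TCP at [0.163, 0.629, 0.242] pointing down, gripper open.
Joint ranges: [-2.86, 2.86], [-0.3, 2.09], [-1.38, 1.24], [0.06, 2.45], [-1.56, 4.7], [0.09, 2.05], [-2.69, 2.69]. Speed limits (rad/s): [2.57, 2.57, 3.14, 3.14, 3.14, 3.14, 3.14].

## Interface

Orientations are given as a rotation vector (axis times angle).
In Python, from workcell import get_obs, capture, finish_job gives the robot as it stands.
- The arm moves only by the tool carry_out, never from a script. Its argument "rows" is one flat list of numbers, 4 for each row, row after row: the shift along the tool's x, y, z in cm, then the turn about the tool's y in rad. In form: [x, y, z, spin, x, y, z, spin, ...]. A call has 1 to 12 rows; each row is the pose to reach, as a shift and turn from the pose commanded when the call began, along the tool's axes at that moment; what a row does not reach only later rows make up. A row lasts 1/12 s, in which the tool goes at most 41.7 mm and 7.16 degrees, less where a joint would pass 70% of its speed; a pose out of reach is approached as far as the arm can. A call with a gripper value outside its range is refused whole. "gripper" is the closure, from 0 (fully open) to 1 (shut), set as the call begins (left out, the last holds). The fingers move at their own pace and stop on an object; "grip_force" is the grip in N (left out, the last holds). Time passes only in rows, so rows that repeat a pose let the fingers close. It gives the time, the measured TCP pose, the force and the opening at its end, in the units of the state.
- get_obs(): the state, without advancing time (a new reading comes with each control period).
- capture(name): name is "side" or "top" or "wrist"; returns a dict with "img" (480x640x3 uint8, red, green, blue), "depth" (480x640 float32, m along the optical axis (not along the pixel's ray), 0 where there is no reading), "fx", "fy", "cx", "cy" (pixels), "dist_coeffs" ([k1, k2, p1, p2, k3] as OpenCV has them; the pictures are not rectified), "pose" (4x4, takes a point from camera to world coordinates). Camera axes: x right, y down, z forward; pixel columns grow to the right and rows downward; lengths in m; the calibration is good to about 2 mm. A picture is of the moment at which its call begins.
- finish_job(): hands the job in, once; it reports no verdict.
The state is a dict: "time": time; "joint_pos": joint angles; "dq": joint speeds; "tau": joint torques, N m; "position": TCP position; "eef_rot": TCP orientation; "wrist_force": force on the tool from outside, world axes, zero at the start; "moment": the same for the moment, N m; "finger_gap": finger opening in m.
Only numpy, scipy, OpenCV 4.12 (cv2) and the standard library are available. Lean on these libraries where they do the work, as an engineer would, in place of code of your own. Each camera call takes 0.05 s, during which the arm holds its last target.

## Working session

There is one attempt and no reset: what is moved stays moved. The work goes in short steps, Python scripts to look and compute and a tool call to move; the robot and the scene stay as the last step left them, time stands still between calls to the robot, and variables do not carry over. Pictures are saved under pics/ and viewed, and the job is handed in when it is done.

Besides the shell and the picture viewer there is one more tool, called as name(argument=value, ...), one argument or row to a line, values as JSON. carry_out: Moves the arm, as the interface text tells. Its arguments: {"type":"object","properties":{"rows":{"type":"array","items":{"type":"number"}},"gripper":{"type":"number"},"grip_force":{"type":"number"}},"required":["rows"]}

```bash
ls; mkdir -p pics
cat > h.py <<'E'
import numpy as np,cv2,pickle
from workcell import get_obs,capture,finish_job
from scipy.spatial.transform import Rotation as R
def snap(n,f):
    c=capture(n); cv2.imwrite(f'pics/{f}.png',c['img'][:,:,::-1]); pickle.dump(c,open(f'{f}.pkl','wb')); return c
def px2w(c,u,v,z=None,d=None):
    K=np.array([[c['fx'],0,c['cx']],[0,c['fy'],c['cy']],[0,0,1]])
    p=cv2.undistortPoints(np.array([[[u,v]]],float),K,np.array(c['dist_coeffs'],float))[0,0]
    r=np.array([p[0],p[1],1]);T=np.array(c['pose'])
    if z is None:
        if d is None:d=c['depth'][int(round(v)),int(round(u))]
        return T[:3,:3]@(r*d)+T[:3,3]
    w=T[:3,:3]@r; return T[:3,3]+w*(z-T[2,3])/w[2]
E
python3 - <<'E'
from h import *
print(get_obs())
for n in ['top','side']: 
    c=snap(n,n+'0'); print(n,c['fx'],c['pose'])
E
```

```text
pics
{'time': 0.0, 'joint_pos': array([-1.3028488 ,  0.32186075, -0.07010247,  1.45171947,  0.02260097,
        1.37082098, -0.05691561]), 'dq': array([ 0.0005545 , -0.00044846,  0.0005183 ,  0.00010675, -0.00103473,
       -0.00060722, -0.00011384]), 'tau': array([-4.55317422e-05, -4.93570054e+01, -3.82161811e-01, -3.14344847e+01,
        1.31100020e-02,  1.12277514e-02,  4.29988152e-07]), 'position': array([0.16313475, 0.62863144, 0.24117681]), 'eef_rot': array([-1.31998441, -1.01913009,  1.02169359]), 'wrist_force': array([-0.18244967, -0.48950257,  0.49053274]), 'moment': array([-0.0014089 ,  0.00614116,  0.0145526 ]), 'finger_gap': 0.08513786945891176}
top 496.02650474309127 [[ 4.75248174e-05 -9.94155521e-01  1.07957392e-01  4.20202474e-01]
 [-9.99808052e-01  2.06789245e-03  1.94828936e-02  6.04298613e-02]
 [-1.95922705e-02 -1.07937596e-01 -9.93964596e-01  1.10714629e+00]
 [ 0.00000000e+00  0.00000000e+00  0.00000000e+00  1.00000000e+00]]
side 498.8032351665695 [[ 6.35423981e-01 -5.16630620e-01  5.73872083e-01  4.09037203e-02]
 [-7.72163420e-01 -4.25017631e-01  4.72359679e-01 -3.36894129e-01]
 [-1.29720781e-04 -7.43271698e-01 -6.68989661e-01  6.87695356e-01]
 [ 0.00000000e+00  0.00000000e+00  0.00000000e+00  1.00000000e+00]]
```

View pics/top0.png

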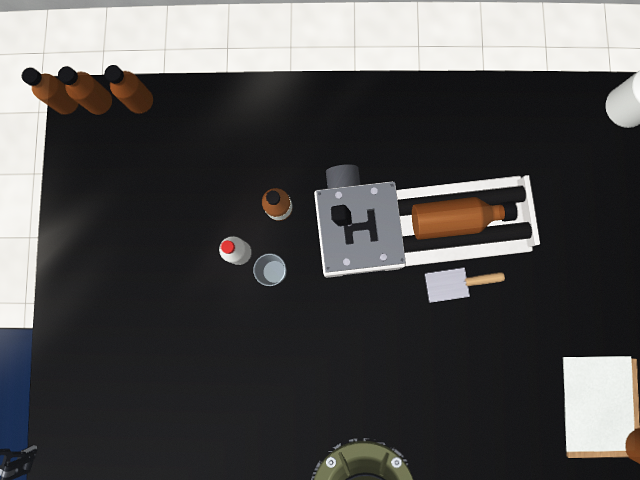

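View pics/side0.png

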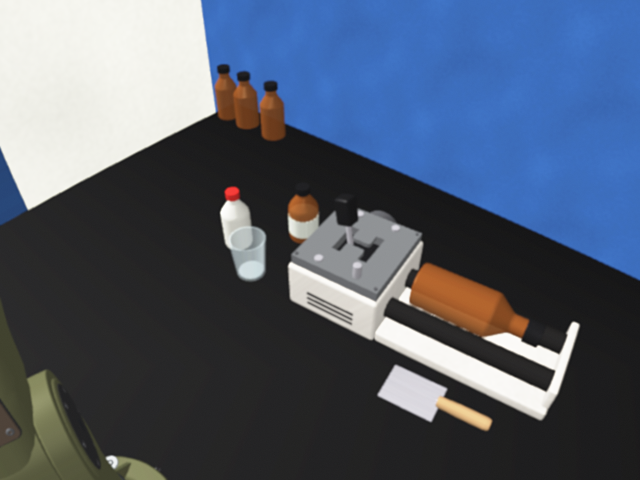

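Run:
```python
from h import *
o=get_obs(); print(R.from_rotvec(o['eef_rot']).as_matrix().round(3))
im=cv2.imread('pics/top0.png')
cv2.imwrite('pics/top0c.png',cv2.resize(im[120:320,220:480],(780,600),interpolation=cv2.INTER_CUBIC))
```

```text
[[ 0.251 -0.    -0.968]
 [ 0.968 -0.002  0.251]
 [-0.002 -1.    -0.   ]]
```

View pics/top0c.png

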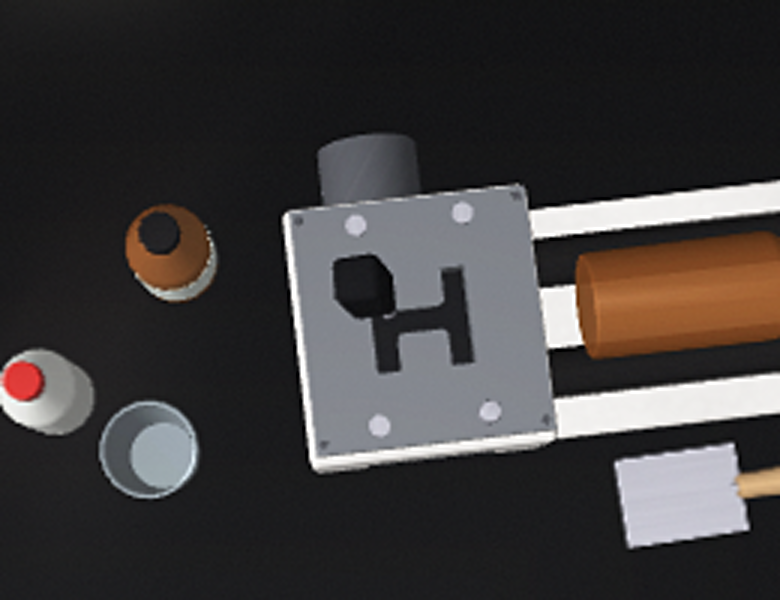

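Run:
```python
from h import *
im=cv2.imread('pics/side0.png')
cv2.imwrite('pics/side0c.png',cv2.resize(im[180:345,270:490],(800,600),interpolation=cv2.INTER_CUBIC))
```

```text
(no output)
```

View pics/side0c.png

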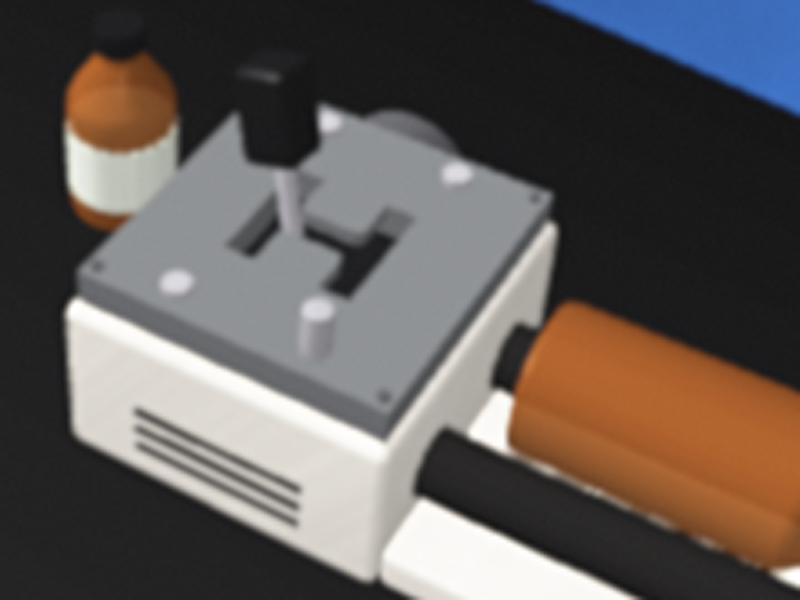

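Run:
```python
from h import *
c=pickle.load(open('top0.pkl','rb'))
P=[px2w(c,220+u/3,120+v/3,.12) for u,v in [(285,212),(522,186),(552,437),(313,460)]]
P=np.array(P);print(P.round(4)); 
print([np.linalg.norm(P[i]-P[i-1]).round(4) for i in range(4)])
# plugs
Q=np.array([px2w(c,220+u/3,120+v/3,.124) for u,v in [(356,225),(462,213),(379,426)]]);print(Q.round(4))
# plug rectangle: FL,FR,NL
ctr=(Q[1]+Q[2])/2;print('ctr',ctr,P.mean(0)); d=Q[0]-Q[2];print(np.linalg.norm(d),np.linalg.norm(Q[0]-Q[1]))
for a,b in [(Q[2],Q[0]),(P[3],P[0]),(P[2],P[1])]: d=b-a;print(np.arctan2(d[1],d[0]))
# depth points
D=c['depth'];
pts=np.array([px2w(c,u,v) for v in range(195,235) for u in range(322,362) if D[v,u]>0])
k=pts[pts[:,2]>.165];print(len(k),k[:,2].max(),k.min(0),k.max(0),k.mean(0))
t=pts[(abs(pts[:,2]-.12)<.006)];print(t[:,2].mean())
for z in [(.15,.165),(.165,.175),(.175,.19),(.19,.2)]:
  m=pts[(pts[:,2]>z[0])&(pts[:,2]<z[1])];print(z,len(m),m.mean(0) if len(m) else '')
```

```text
[[ 0.635   0.0993  0.12  ]
 [ 0.6524 -0.0609  0.12  ]
 [ 0.4826 -0.0782  0.12  ]
 [ 0.4675  0.0803  0.12  ]]
[np.float64(0.1686), np.float64(0.1611), np.float64(0.1707), np.float64(0.1592)]
[[ 0.6251  0.0514  0.124 ]
 [ 0.633  -0.0198  0.124 ]
 [ 0.4898  0.0366  0.124 ]]
ctr [0.56139788 0.00836734 0.124     ] [0.55936592 0.01013372 0.12      ]
0.13608505272547816 0.07166764153660177
0.10891683406395541
0.11263786365601441
0.10115298390705084
309 0.1957648647904353 [0.56102867 0.03208572 0.16517953] [0.59344743 0.066502   0.19576486] [0.5756413  0.04983784 0.18557752]
0.1210304459522091
(0.15, 0.165) 47 [0.56717317 0.03799742 0.15762685]
(0.165, 0.175) 38 [0.56854972 0.04166336 0.17031523]
(0.175, 0.19) 190 [0.576644   0.05285277 0.1860527 ]
(0.19, 0.2) 81 [0.57661619 0.04660072 0.191623  ]
```

carry_out(
  rows=[-1,0,-1.3,0,-3,0,-4,-0.04,-5,0,-6.7,-0.08,-7,0,-9.3,-0.12,-9,0,-12,-0.16,-11,0,-14.7,-0.2,-13,0,-17.4,-0.24,-15,0,-20,-0.28,-17,0,-22.7,-0.32,-19,0,-25.4,-0.36,-21,0,-28,-0.36,-22,0,-29.4,-0.36],
  gripper=1,
)

```text
time: 1.1
position: [0.3953, 0.3381, 0.2421]
eef_rot: [-1.161, -1.283, 1.284]
wrist_force: [0.8, 0.1, 0.1]
finger_gap: 0.0
```

```bash
cat >> h.py <<'E'
C=np.array([.561,.0085]);YAW=.108
ex=np.array([np.cos(YAW),np.sin(YAW)]);ey=np.array([-ex[1],ex[0]])
def st(target=None,z=None):
    o=get_obs();M=R.from_rotvec(o['eef_rot']).as_matrix();p=o['position'];d=p[:2]-C
    print('t',o['time'],'mach mm',(d@ex*1e3).round(1),(d@ey*1e3).round(1),'z',(p[2]*1e3).round(1),'F',o['wrist_force'].round(1),'gap',o['finger_gap'].round(4),'yaw err',np.arctan2(M[1,0],M[0,0])-np.pi/2-YAW)
    if target is not None:
        w=C+(target[0]*ex+target[1]*ey)/1e3; g=np.array([*w,z/1e3])-p
        print('tool delta cm',(M.T@g*100).round(2))
E
python3 -c "
from h import *
st((65,38),240);print(get_obs()['joint_pos'])"
```

```text
Traceback (most recent call last):
  File "h.py", line 18, in st
    print('t',o['time'],'mach mm',(d@ex*1e3).round(1),(d@ey*1e3).round(1),'z',(p[2]*1e3).round(1),'F',o['wrist_force'].round(1),'gap',o['finger_gap'].round(4),'yaw err',np.arctan2(M[1,0],M[0,0])-np.pi/2-YAW)
                                                                                                                                      ^^^^^^^^^^^^^^^^^^^^^
AttributeError: 'float' object has no attribute 'round'
```

```bash
sed -i "s/o\['finger_gap'\].round(4)/round(o['finger_gap'],4)/" h.py
python3 -c "
from h import *
st((65,38),240);print(get_obs()['joint_pos'])"
```

```text
t 1.1 mach mm -129.2 345.5 z 242.1 F [0.8 0.1 0.1] gap 0.0 yaw err -0.006874591696950719
tool delta cm [-30.62   0.28 -19.63]
[-0.89851768  0.04350131  0.1432274   1.77560867 -0.00457645  1.3235219
  0.91762163]
```

carry_out(
  rows=[-1.5,0,-1,0,-4.5,0,-3,0,-7.5,0,-5,0,-10.5,0,-7,0,-14,0,-9,0,-17,0,-11,0,-20,0,-13,0,-23,0,-15,0,-26,0,-17,0,-28.5,0,-18.5,0,-30,0,-19.3,0,-30.6,0,-19.6,0],
)

```text
time: 2.1
position: [0.6209, 0.0548, 0.2417]
eef_rot: [-1.161, -1.282, 1.285]
wrist_force: [0.5, -0.2, 0.5]
finger_gap: -0.0
```

```bash
python3 -c "
from h import *
st((55,37),165)
for n in ['wrist','side','top']: snap(n,n+'1')
im=cv2.imread('pics/side1.png')
cv2.imwrite('pics/side1c.png',cv2.resize(im[120:320,250:510],(780,600),interpolation=cv2.INTER_CUBIC))
im=cv2.imread('pics/top1.png')
cv2.imwrite('pics/top1c.png',cv2.resize(im[120:320,220:480],(780,600),interpolation=cv2.INTER_CUBIC))
st()"
```

```text
t 2.1 mach mm 64.5 39.5 z 241.7 F [ 0.5 -0.2  0.5] gap -0.0 yaw err -0.006914130247832287
tool delta cm [-0.24  7.67  0.95]
t 2.25 mach mm 63.6 44.5 z 241.8 F [ 0.5  0.7 -0.3] gap 0.0003 yaw err -0.001752399985089595
```

View pics/side1c.png

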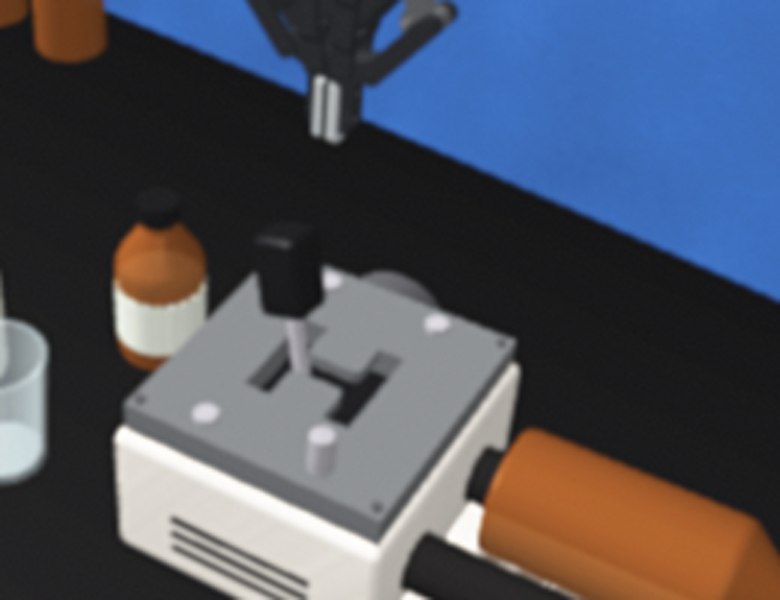

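View pics/wrist1.png

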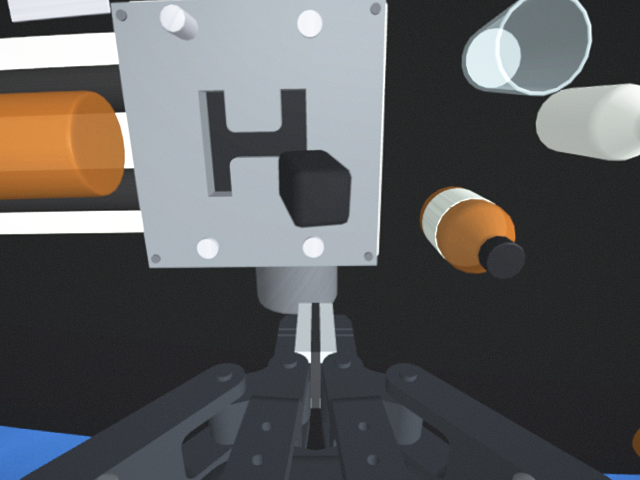

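View pics/top1c.png

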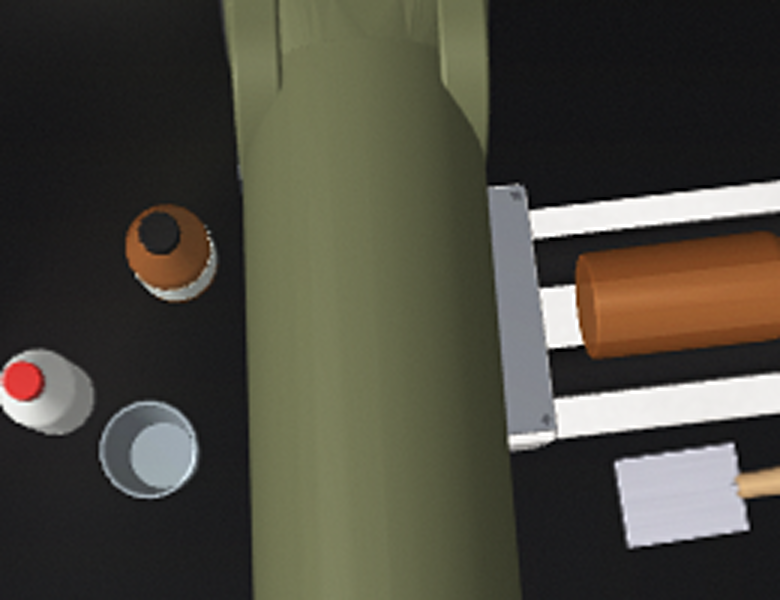

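```bash
cat >> h.py <<'E'
def mach(w): d=np.asarray(w)[...,:2]-C; return np.stack([d@ex*1e3,d@ey*1e3,np.asarray(w)[...,2]*1e3],-1)
E
python3 -c "
from h import *
st((55,37),165)
c=pickle.load(open('wrist1.pkl','rb'))
for n,u,v,z in [('FL',313,247,.124),('FR',207,248,.124),('NL',310,23,.124)]: print(n,mach(px2w(c,u,v,z)).round(1))
D=c['depth']
g=lambda u0,u1,v0,v1:mach(np.array([px2w(c,u,v) for v in range(v0,v1,2) for u in range(u0,u1,2) if D[v,u]>0]))
k=g(270,360,140,235);k=k[k[:,2]>140]
for z in range(140,200,10):
  m=k[(k[:,2]>=z)&(k[:,2]<z+10)]
  if len(m):print(z,len(m),m.min(0).round(1),m.max(0).round(1))
f=g(270,360,295,345);print(f.min(0),f.max(0))
f=f[(f[:,2]>180)];print(len(f),f.min(0),f.max(0))
"
```

```text
t 2.25 mach mm 63.6 44.5 z 241.8 F [ 0.5  0.7 -0.3] gap 0.0003 yaw err -0.001752399985089595
tool delta cm [-0.76  7.68  0.85]
FL [ 69.5  37.5 124. ]
FR [ 69.7 -34.4 124. ]
NL [-66.4  37.  124. ]
140 19 [  2.9  18.9 145.2] [ 27.9  46.8 150. ]
150 85 [  3.6  19.1 150.1] [ 28.9  48.6 159.8]
160 90 [  4.7  21.4 160. ] [ 30.5  52.4 169.7]
170 114 [  5.8  24.  170. ] [ 31.1  57.1 179.8]
180 718 [  6.8  26.6 180. ] [ 36.9  57.  190. ]
190 190 [  9.3  29.6 190. ] [ 34.3  46.5 192.9]
[ 53.34664564 -12.5308074   -2.53727094] [226.19537165  85.1879925  264.26162382]
645 [ 53.34664564  25.81967979 233.71443999] [ 59.42487029  53.05499683 264.26162382]
```

carry_out(
  rows=[-0.3,1.5,0.1,0,-0.5,3.5,0.3,0,-0.5,5.5,0.3,0,-0.5,7,0.3,0,-0.5,7.6,0.3,0,-0.5,7.8,0.3,0,-0.5,7.8,0.3,0,-0.5,7.8,0.3,0],
)

```text
time: 2.92
position: [0.6179, 0.0545, 0.1655]
eef_rot: [-1.157, -1.289, 1.287]
wrist_force: [-0.1, -0.8, 1.0]
finger_gap: 0.0002
```

```bash
python3 -c "
from h import *
st((28,39),163)
for n in ['wrist','side']: snap(n,n+'2')
im=cv2.imread('pics/side2.png')
cv2.imwrite('pics/side2c.png',cv2.resize(im[120:320,250:510],(780,600),interpolation=cv2.INTER_CUBIC))
st()"
```

```text
t 2.9167 mach mm 61.6 39.6 z 165.5 F [-0.1 -0.8  1. ] gap 0.0002 yaw err -0.0006643327122514281
tool delta cm [-0.07  0.24  3.36]
t 3.0167 mach mm 61.7 39.1 z 165.7 F [ 0.1  0.  -0. ] gap -0.0 yaw err -0.0013515683659636318
```

View pics/side2c.png

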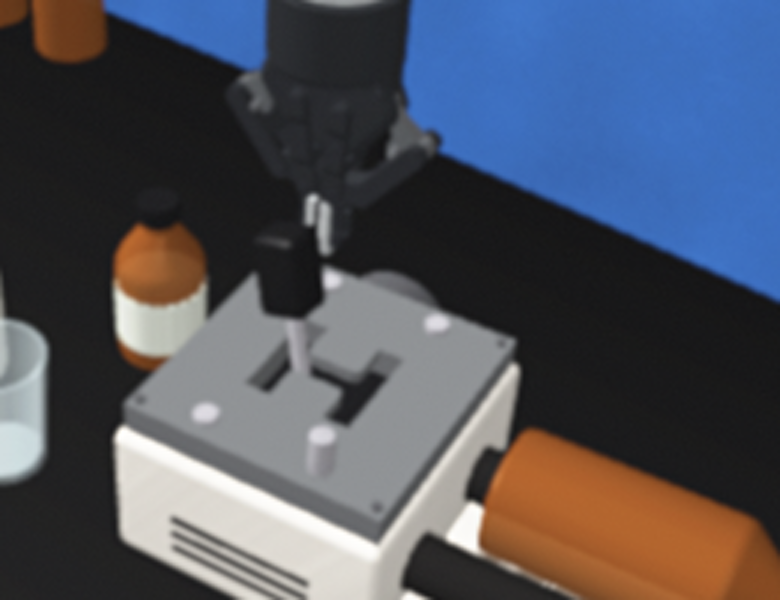

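View pics/wrist2.png

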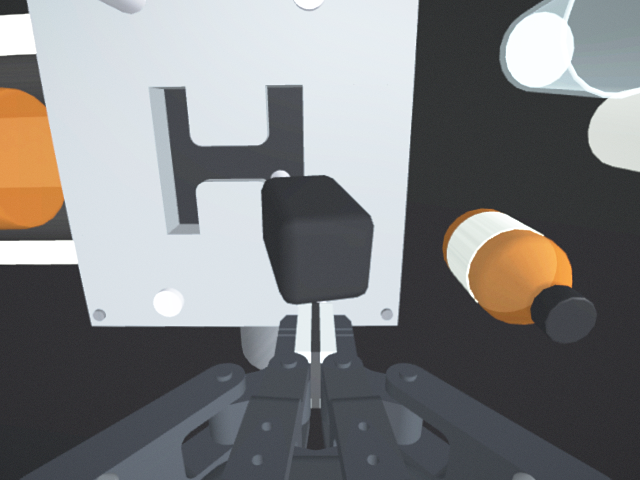

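carry_out(
  rows=[0,0.2,0.5,0,0,0.2,1,0,0,0.2,1.4,0,0,0.2,1.7,0,0,0.2,2,0,0,0.2,2.3,0,0,0.2,2.6,0,0,0.2,2.8,0,0,0.2,3,0,0,0.2,3.1,0,0,0.2,3.1,0,0,0.2,3.1,0],
)

```text
time: 4.02
position: [0.5865, 0.0504, 0.1622]
eef_rot: [-1.157, -1.287, 1.287]
wrist_force: [1.7, -0.4, 0.7]
finger_gap: -0.0005
```

```bash
cat > look.py <<'E'
from h import *
import sys
t=sys.argv[1]; st()
for n in ['wrist','side']: snap(n,n+t)
im=cv2.imread(f'pics/side{t}.png')
a=cv2.resize(im[160:320,270:470],(600,480),interpolation=cv2.INTER_CUBIC)
b=cv2.imread(f'pics/wrist{t}.png')
cv2.imwrite(f'pics/both{t}.png',cv2.resize(np.hstack([a,b]),(800,310),interpolation=cv2.INTER_AREA))
c=pickle.load(open(f'wrist{t}.pkl','rb'));D=c['depth']
st()
E
python3 look.py 3
```

```text
t 4.0167 mach mm 29.8 38.9 z 162.2 F [ 1.7 -0.4  0.7] gap -0.0005 yaw err -0.0017447503435271822
t 4.1167 mach mm 29.9 38.8 z 162.1 F [ 0.  -0.   0.6] gap -0.0 yaw err -0.0017976518679584524
```

View pics/wrist3.png

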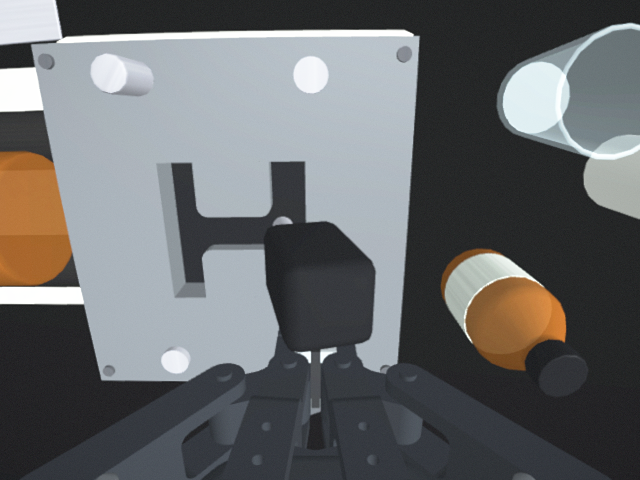

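View pics/both3.png

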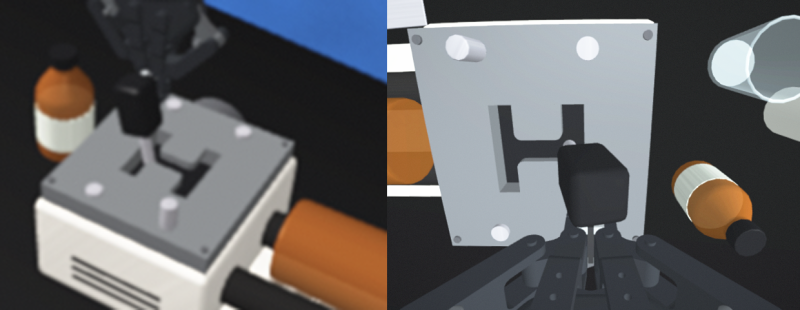

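```bash
cat > knob.py <<'E'
from h import *
import sys
c=pickle.load(open(f'wrist{sys.argv[1]}.pkl','rb'));D=c['depth']
g=lambda u0,u1,v0,v1:mach(np.array([px2w(c,u,v) for v in range(v0,v1,2) for u in range(u0,u1,2) if D[v,u]>0 and c['img'][v,u].max()<75]))
a=list(map(int,sys.argv[2:6]))
k=g(*a)
k=k[(k[:,2]>138)&(k[:,2]<205)]
for z in range(138,200,6):
  m=k[(k[:,2]>=z)&(k[:,2]<z+6)]
  if len(m)>3:print(z,len(m),np.percentile(m,2,axis=0).round(1),np.percentile(m,98,axis=0).round(1))
E
python3 knob.py 2 255 380 170 300;python3 knob.py 3 255 380 215 345
```

```text
144 31 [  3.   20.3 145.9] [ 11.4  45.3 149.9]
150 119 [  3.2  19.1 150.1] [ 25.   46.8 155.9]
156 129 [  4.1  20.7 156.2] [ 26.   48.1 161.8]
162 147 [  4.8  22.1 162.3] [ 26.4  49.7 167.9]
168 165 [  5.6  23.7 168.2] [ 26.2  51.5 173.8]
174 189 [  6.4  25.1 174.3] [ 29.3  52.7 179.7]
180 282 [  7.   26.6 180.2] [ 35.7  55.1 185.9]
186 410 [  7.9  28.1 186.2] [ 34.   46.9 191.6]
192 9 [ 10.7  30.3 192. ] [ 20.2  33.6 193.2]
144 43 [-11.1  21.4 145.9] [ -9.7  45.7 149.7]
150 106 [-11.1  19.1 150.2] [ 10.7  46.6 155.9]
156 133 [-10.7  20.3 156.1] [ 10.9  47.9 161.8]
162 139 [-10.8  22.  162.1] [ 11.   49.6 167.8]
168 179 [-10.7  23.4 168.1] [ 17.7  50.8 173.9]
174 194 [-10.6  25.  174.3] [ 23.5  52.5 179.7]
180 336 [-10.5  26.6 180.2] [ 17.2  56.3 185.9]
186 1639 [ -9.6  28.7 186.2] [ 15.3  54.7 191.9]
192 109 [ -6.5  31.  192. ] [ 13.3  37.9 193.1]
```

```bash
python3 -c "
from h import *
c=pickle.load(open('wrist3.pkl','rb'))
for n,u,v,z in [('FR',176,362,.124),('NL',311,75,.124),('chan near edge',240,217,.12),('chan far edge',235,248,.12),('stem at knob',283,220,.135)]: print(n,mach(px2w(c,u,v,z)).round(1))
print(mach(c['pose'][:3,3]))"
```

```text
FR [ 70.  -33.5 124. ]
NL [-66.4  37.1 124. ]
chan near edge [ -6.2   4.1 120. ]
chan far edge [  8.9   0.7 120. ]
stem at knob [ -8.8  25.1 135. ]
[-52.17377154  38.67666961 293.73225036]
```

carry_out(
  rows=[0,0,0.1,0,0,0,0.2,0,0,0,0.3,0,0,0,0.3,0,0,0,0.3,0],
)

```text
time: 4.53
position: [0.5837, 0.05, 0.1624]
eef_rot: [-1.157, -1.287, 1.287]
wrist_force: [0.7, 0.4, 1.1]
finger_gap: -0.0002
```

```bash
sed -i 's/^C=.*;YAW/C=np.array([.5624,.0102]);YAW/' h.py
python3 look.py 4; python3 knob.py 4 255 380 215 345
```

```text
t 4.5333 mach mm 25.4 37.3 z 162.4 F [0.7 0.4 1.1] gap -0.0002 yaw err -0.0017896783619843065
t 4.6333 mach mm 25.4 37.3 z 162.4 F [2.1 0.3 1.4] gap -0.0004 yaw err -0.0017276285410489228
144 44 [-14.6  18.4 144.2] [-12.4  43.3 149.9]
150 107 [-14.8  17.6 150.3] [  7.2  44.7 155.9]
156 120 [-14.8  18.8 156.1] [  6.6  47.2 161.8]
162 142 [-14.8  20.4 162.1] [  5.6  48.7 167.9]
168 175 [-14.8  21.8 168.3] [ 14.4  49.9 173.8]
174 193 [-14.8  23.5 174.3] [ 19.   50.8 179.8]
180 332 [-14.7  25.  180.1] [ 11.9  54.8 185.9]
186 1623 [-13.8  27.1 186.3] [ 11.1  52.8 191.9]
192 113 [-10.7  29.5 192. ] [  8.8  36.8 193.1]
```

View pics/wrist4.png

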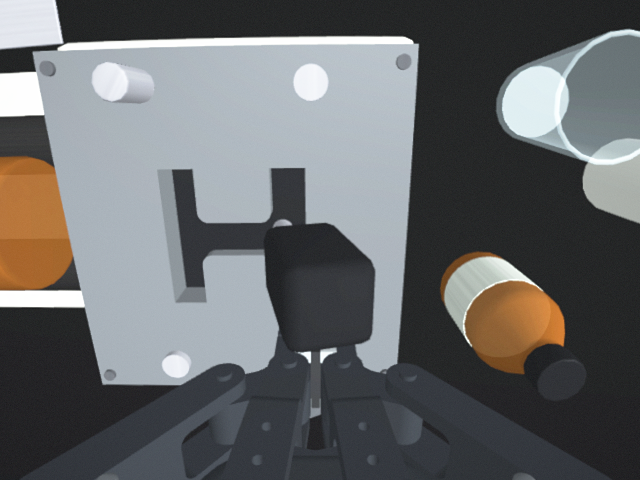

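carry_out(
  rows=[0,0,-0.5,0,0,0,-1,0,0,-1.5,-1.2,0,0,-3.5,-1.2,0,0,-5,-1.2,0,1,-5,-0.5,0,2.5,-5,1,0,4,-5,2.2,0,4.8,-5,2.5,0,4.8,-3.5,2.5,0,4.8,-2,2.5,0,4.8,-1,2.5,0],
)

```text
time: 5.63
position: [0.5529, 0.0956, 0.1705]
eef_rot: [-1.156, -1.286, 1.289]
wrist_force: [0.2, 0.0, 0.2]
finger_gap: 0.0003
```

```bash
python3 look.py 5
```

```text
t 5.6333 mach mm -0.3 85.9 z 170.5 F [0.2 0.  0.2] gap 0.0003 yaw err -0.0008323989039637075
t 5.7333 mach mm -1.0 85.3 z 169.8 F [-0.  -0.7 -0.2] gap -0.0001 yaw err -0.0017169980018162528
```

View pics/both5.png

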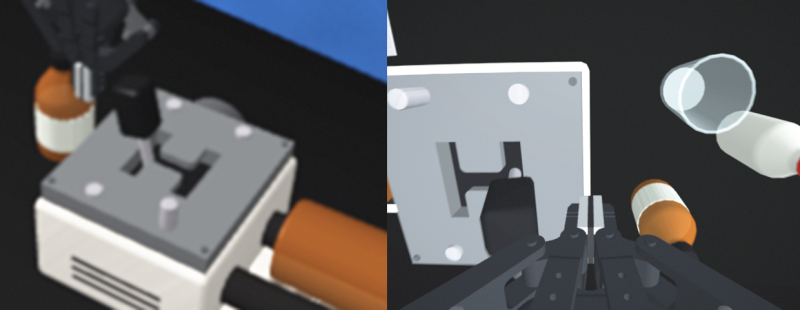

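carry_out(
  rows=[-0.8,0,-0.1,0,-1.4,0,-0.1,0,-2,0,-0.1,0,-2.7,0,-0.1,0,-3.4,0,-0.1,0,-4.1,0,-0.1,0,-4.8,0,-0.1,0,-5.5,0,-0.1,0,-6.2,0,-0.1,0,-6.9,0,-0.1,0,-7.5,0,-0.1,0,-8,0,-0.1,0],
)

```text
time: 6.73
position: [0.5632, 0.0147, 0.1721]
eef_rot: [-1.157, -1.286, 1.287]
wrist_force: [1.3, 1.7, -0.7]
finger_gap: 0.0004
```

```bash
python3 look.py 6
```

```text
t 6.7333 mach mm 1.2 4.4 z 172.1 F [ 1.3  1.7 -0.7] gap 0.0004 yaw err -0.002332366208736572
t 6.8333 mach mm 1.1 3.7 z 172.1 F [-0.8 -0.3 -0.4] gap 0.0003 yaw err -0.0036067016020823323
```

View pics/both6.png

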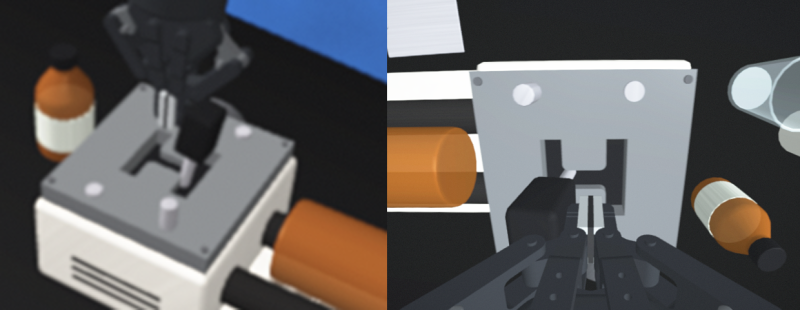

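carry_out(
  rows=[-0.2,0,0,0,-0.4,0,0,0,-0.6,0,0,0,-0.8,0,0,0,-0.9,0,0,0,-1,0,0,0,-1,0,0,0],
)

```text
time: 7.42
position: [0.5642, 0.0056, 0.1723]
eef_rot: [-1.157, -1.287, 1.287]
wrist_force: [-0.5, 0.9, -1.1]
finger_gap: -0.0001
```

```bash
python3 look.py 7; python3 knob.py 7 150 330 250 380
```

```text
t 7.4167 mach mm 1.3 -4.8 z 172.3 F [-0.5  0.9 -1.1] gap -0.0001 yaw err -0.0018592663413842386
t 7.5167 mach mm 1.4 -4.9 z 172.4 F [-0.5  0.4 -0.3] gap -0.0004 yaw err -0.0018596205306084107
144 42 [-14.5 -41.4 145.3] [-12.3 -16.5 149.9]
150 122 [-14.5 -40.6 150.2] [  0.6 -14.2 155.8]
156 139 [-14.5 -42.3 156.1] [ -2.5 -15.  161.7]
162 153 [-14.5 -43.7 162.1] [ -4.2  -5.6 167.8]
168 201 [-14.4 -45.2 168. ] [ -4.8  -4.8 173.8]
174 244 [-14.6 -46.6 174.2] [ -1.1  -4.8 179.9]
180 295 [-14.5 -48.7 180.2] [  1.6  -4.8 185.9]
186 889 [-14.1 -49.9 186.3] [  5.4 -12.9 191.9]
192 225 [-11.2 -34.4 192. ] [  2.3  -4.2 197.4]
198 67 [-11.3 -23.1 198.3] [ -1.   -1.2 204. ]
```

View pics/wrist7.png

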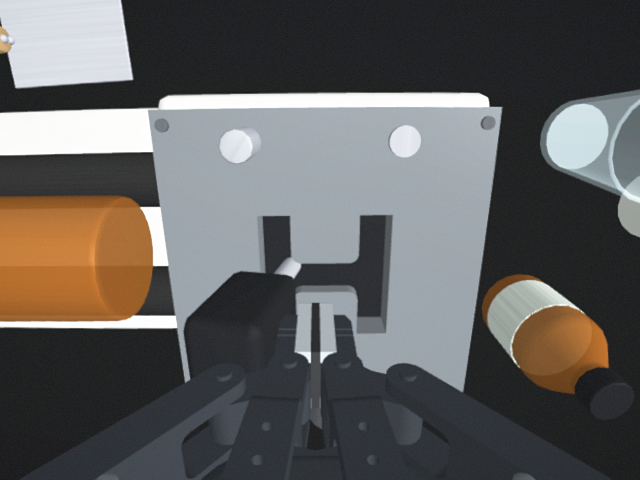

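carry_out(
  rows=[-0.2,0,0,0,-0.4,0,0,0,-0.5,0,0,0,-0.6,0,0,0,-0.6,0,0,0],
)

```text
time: 7.93
position: [0.565, -0.0006, 0.1724]
eef_rot: [-1.158, -1.287, 1.287]
wrist_force: [-0.1, 0.1, -0.3]
finger_gap: 0.0001
```

carry_out(
  rows=[-0.1,0,0,0,-0.2,0,0,0,-0.2,0,0,0,-0.2,0,0,0],
)

```text
time: 8.27
position: [0.5651, -0.0023, 0.1723]
eef_rot: [-1.157, -1.287, 1.287]
wrist_force: [0.4, 1.9, -0.2]
finger_gap: 0.0001
```

carry_out(
  rows=[-0.1,0,0,0,-0.2,0,0,0,-0.2,0,0,0,-0.2,0,0,0],
)

```text
time: 8.6
position: [0.5652, -0.0034, 0.1722]
eef_rot: [-1.156, -1.288, 1.287]
wrist_force: [-0.7, 4.3, -0.1]
finger_gap: -0.0003
```

```bash
python3 look.py 8; python3 knob.py 8 150 330 250 380
```

```text
t 8.6 mach mm 1.3 -13.9 z 172.2 F [-0.7  4.3 -0.1] gap -0.0003 yaw err -0.0011527973309891776
t 8.7 mach mm 1.3 -13.8 z 172.2 F [-0.3  5.  -1. ] gap 0.0001 yaw err -0.0010770504990319646
138 8 [-14.2 -47.3 142.8] [-12.9 -33.7 143.9]
144 65 [-14.3 -49.9 144.9] [-10.9 -21.8 149.9]
150 134 [-14.4 -48.5 150. ] [ -0.7 -21.5 156. ]
156 144 [-14.4 -51.7 156.2] [ -1.3 -23.  161.9]
162 157 [-14.4 -52.5 162.1] [ -4.2 -15.4 167.8]
168 206 [-14.3 -54.2 168.1] [ -4.6 -13.8 173.9]
174 251 [-14.5 -55.9 174.1] [  1.1 -13.8 179.9]
180 470 [-14.5 -59.7 180.2] [  8.5 -14.5 185.9]
186 862 [-13.7 -55.7 186.1] [  4.7 -15.2 191.6]
192 39 [ -9.6 -38.4 192.1] [ 1.000e-01 -1.260e+01  1.979e+02]
198 118 [-11.4 -32.1 198.1] [  1.  -11.3 204. ]
```

View pics/wrist8.png

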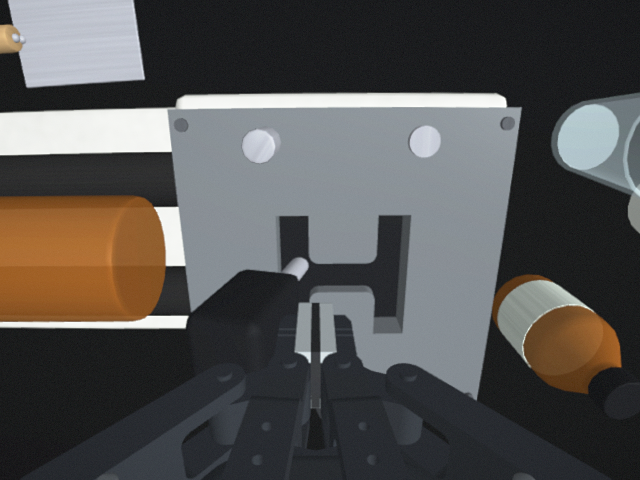

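carry_out(
  rows=[0.5,0,0,0,1.2,0,0,0,1.2,-1.5,0,0,1.2,-3.5,0,0,1.2,-5,-0.5,0,0.5,-5,-2,0,-1,-5,-3.8,0,-2.3,-5,-4.5,0,-2.4,-4,-4.5,0,-2.4,-2,-4.5,0,-2.4,0,-4.5,0,-2.4,0.9,-4.5,0],
)

```text
time: 9.7
position: [0.6104, -0.023, 0.1601]
eef_rot: [-1.154, -1.283, 1.289]
wrist_force: [-0.4, -0.0, -0.8]
finger_gap: -0.0001
```

```bash
python3 look.py 9
```

```text
t 9.7 mach mm 44.2 -38.2 z 160.1 F [-0.4 -0.  -0.8] gap -0.0001 yaw err -0.0018751199369663324
t 9.8 mach mm 44.4 -38.1 z 160.9 F [-1.   0.2 -0.5] gap -0.0003 yaw err -0.0014966009441902545
```

View pics/wrist9.png

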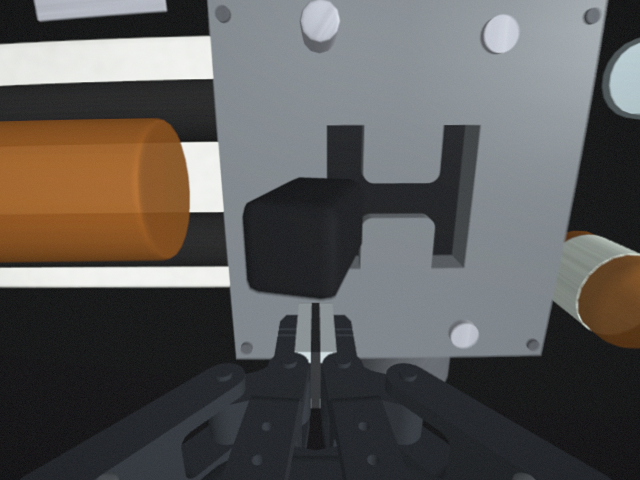

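View pics/both9.png

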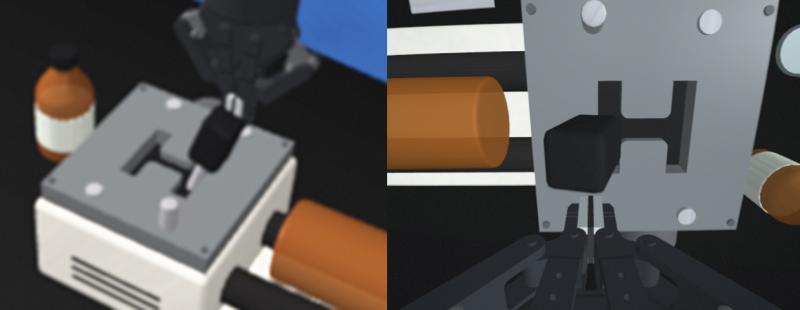

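carry_out(
  rows=[-0.2,0,0.4,0,-0.3,0,0.8,0,-0.3,0,1.2,0,-0.3,0,1.6,0,-0.3,0,2,0,-0.3,0,2.4,0,-0.3,0,2.7,0,-0.3,0,3,0,-0.3,0,3.3,0,-0.3,0,3.6,0,-0.3,0,3.8,0,-0.3,0,4,0],
)

```text
time: 10.8
position: [0.5729, -0.0305, 0.1633]
eef_rot: [-1.157, -1.287, 1.287]
wrist_force: [1.3, 0.6, 1.2]
finger_gap: 0.0002
```

```bash
python3 look.py 10
```

```text
t 10.8 mach mm 6.1 -41.6 z 163.3 F [1.3 0.6 1.2] gap 0.0002 yaw err -0.001727384155902137
t 10.9 mach mm 5.9 -41.6 z 163.2 F [ 1.3 -0.2  0.8] gap -0.0001 yaw err -0.0018205621022345936
```

View pics/both10.png

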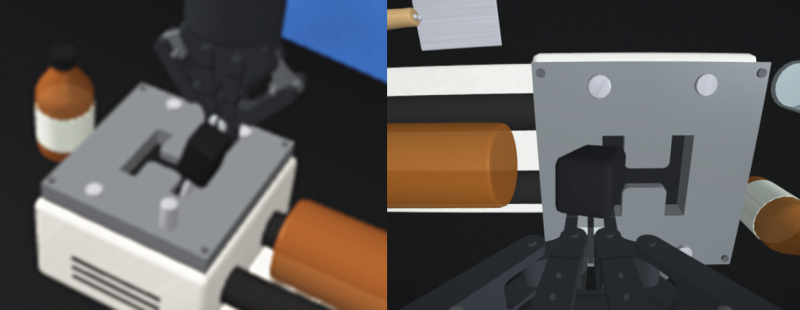

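carry_out(
  rows=[0,0,0.3,0,0,0,0.6,0,0,0,0.9,0,0,0,1.1,0,0,0,1.2,0,0,0,1.2,0],
)

```text
time: 11.4
position: [0.5607, -0.0318, 0.1632]
eef_rot: [-1.157, -1.287, 1.287]
wrist_force: [1.2, 1.2, -1.2]
finger_gap: -0.0001
```

carry_out(
  rows=[0,0,0.1,0,0,0,0.2,0,0,0,0.2,0,0,0,0.2,0],
)

```text
time: 11.73
position: [0.5592, -0.032, 0.1633]
eef_rot: [-1.157, -1.287, 1.287]
wrist_force: [0.7, -0.3, -0.8]
finger_gap: 0.0003
```

carry_out(
  rows=[0,0,0.1,0,0,0,0.2,0,0,0,0.2,0,0,0,0.2,0],
)

```text
time: 12.07
position: [0.5572, -0.0322, 0.1633]
eef_rot: [-1.157, -1.287, 1.287]
wrist_force: [1.0, 0.7, 0.5]
finger_gap: -0.0
```

```bash
python3 look.py 11; python3 knob.py 11 170 350 200 380
```

```text
t 12.0667 mach mm -9.8 -41.6 z 163.3 F [1.  0.7 0.5] gap -0.0 yaw err -0.0018209876979186218
t 12.1667 mach mm -9.8 -41.6 z 163.3 F [ 0.9 -1.  -0.6] gap 0.0001 yaw err -0.0017880932498962748
138 10 [-47.8 -43.8 138.3] [-46.4 -28.7 143.9]
144 8 [-49.  -45.4 145. ] [-47.6 -31.3 149.9]
150 6 [-50.5 -39.9 151.4] [-49.4 -36.2 155.1]
156 12 [-52.3 -44.9 156.8] [-50.9 -30.1 161.8]
162 57 [-54.2 -55.  162.4] [-15.6 -29.5 167.8]
168 89 [-55.4 -55.5 168.2] [-15.7 -29.9 173.9]
174 421 [-55.7 -57.7 174.3] [-16.  -31.5 179.9]
180 1293 [-54.7 -57.1 180.2] [-16.4 -31.8 185.9]
186 431 [-43.2 -46.6 186.1] [-11.5 -32.2 191.4]
192 197 [-23.1 -66.6 192.4] [-15.7 -32.5 197.9]
198 375 [-23.3 -73.7 198.2] [-20.2 -32.6 203.9]
```

View pics/both11.png

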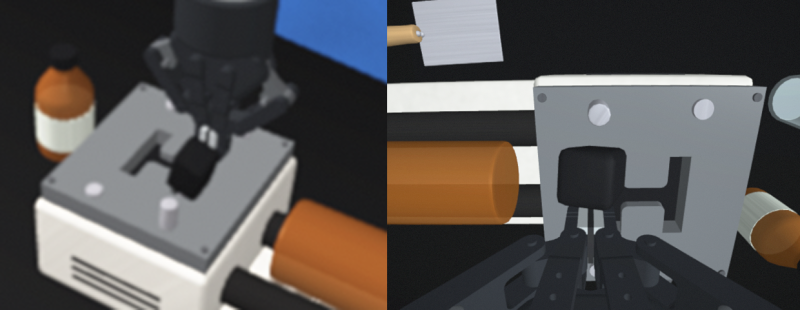

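carry_out(
  rows=[0,0,0.1,0,0,0,0.2,0,0,0,0.2,0,0,0,0.2,0],
)

```text
time: 12.5
position: [0.5552, -0.0325, 0.1633]
eef_rot: [-1.157, -1.287, 1.287]
wrist_force: [0.2, 0.2, 0.8]
finger_gap: -0.0004
```

carry_out(
  rows=[0,0,0.1,0,0,0,0.2,0,0,0,0.2,0,0,0,0.2,0],
)

```text
time: 12.83
position: [0.5543, -0.0326, 0.1637]
eef_rot: [-1.159, -1.289, 1.286]
wrist_force: [4.9, 0.3, -1.5]
finger_gap: -0.0
```

carry_out(
  rows=[0,0,0.1,0,0,0,0.2,0,0,0,0.2,0,0,0,0.2,0],
)

```text
time: 13.17
position: [0.5537, -0.0327, 0.1642]
eef_rot: [-1.162, -1.292, 1.285]
wrist_force: [8.1, 1.3, -3.0]
finger_gap: 0.0001
```

carry_out(
  rows=[0,0,0.1,0,0,0,0.2,0,0,0,0.2,0,0,0,0.2,0],
)

```text
time: 13.5
position: [0.5533, -0.0328, 0.1646]
eef_rot: [-1.165, -1.294, 1.283]
wrist_force: [11.8, 0.9, -4.1]
finger_gap: 0.0
```

```bash
python3 look.py 12; python3 knob.py 12 170 350 150 380
```

```text
t 13.5 mach mm -13.7 -41.7 z 164.6 F [11.8  0.9 -4.1] gap 0.0 yaw err -0.0013863299383755218
t 13.6 mach mm -13.7 -41.7 z 164.6 F [12.3  0.7 -4.9] gap -0.0001 yaw err -0.0013453798884929397
138 8 [-49.8 -43.2 138.6] [-48.2 -37.6 143.9]
144 10 [-51.2 -45.4 144.3] [-49.1 -28.8 148.8]
150 8 [-52.7 -40.1 150.2] [-51.  -34.8 155.7]
156 13 [-54.5 -45.8 156.8] [-52.8 -30.1 161.3]
162 35 [-56.3 -55.3 162.2] [-19.4 -30.4 167.7]
168 86 [-57.6 -55.5 168.2] [-19.5 -30.  174. ]
174 478 [-57.7 -57.8 174.2] [-19.9 -31.6 179.9]
180 1257 [-56.5 -56.6 180.2] [-20.4 -31.8 185.8]
186 336 [-43.1 -44.4 186. ] [-15.4 -31.7 191.7]
192 152 [-27.3 -62.4 192.2] [-19.8 -32.4 197.9]
198 366 [-27.4 -73.  198.1] [-20.7 -32.6 203.9]
```

View pics/wrist12.png

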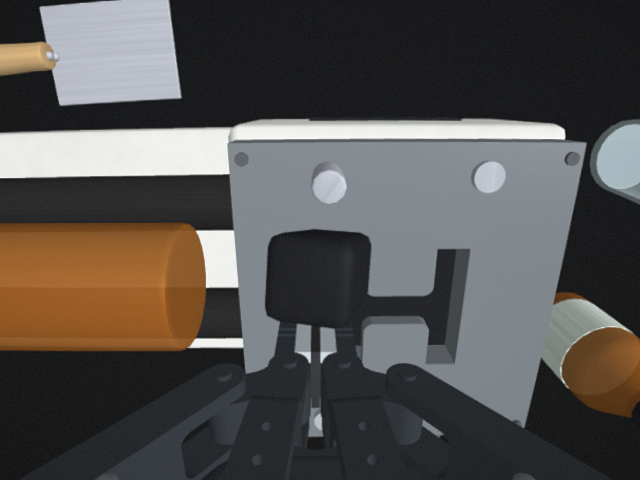

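carry_out(
  rows=[0,0,-0.6,0,0,0,-1.5,0,0,0,-2.5,0,0,-1,-3,0,0,-3,-3.5,0,0,-5,-4,0,0,-7,-4,0,0,-9,-4,0,0,-10,-4,0,0,-10,-4,0,0,-10,-4,0],
)

```text
time: 14.52
position: [0.5891, -0.0289, 0.2633]
eef_rot: [-1.157, -1.287, 1.287]
wrist_force: [0.4, 0.0, -0.4]
finger_gap: 0.0002
```

```bash
python3 look.py 13; python3 knob.py 13 200 400 0 300
python3 -c "
import cv2
im=cv2.imread('pics/side13.png')
cv2.imwrite('pics/side13c.png',cv2.resize(im[160:320,220:430],(787,600),interpolation=cv2.INTER_CUBIC))"
```

```text
t 14.5167 mach mm 22.3 -41.7 z 263.3 F [ 0.4  0.  -0.4] gap 0.0002 yaw err -0.0017904674799177484
t 14.6167 mach mm 21.5 -41.5 z 261.8 F [ 1.   0.7 -0.9] gap 0.0003 yaw err -0.0017206608907777282
144 11 [-47.  -23.4 146.6] [-20.2 -20.2 149.8]
150 24 [-48.1 -34.6 150.7] [-20.2 -20.5 155.7]
156 37 [-49.  -45.3 156. ] [-22.  -22.1 161.8]
162 35 [-45.5 -39.6 162.2] [-23.4 -23.7 167.7]
168 47 [-51.3 -46.5 168.1] [-25.4 -25.5 173.9]
174 168 [-57.5 -57.6 174.3] [-27.6 -27.5 179.9]
180 507 [-55.6 -56.4 180.2] [-28.8 -29.8 185.9]
186 104 [-43.6 -44.5 186. ] [-31.2 -31.9 188.5]
```

View pics/side13c.png

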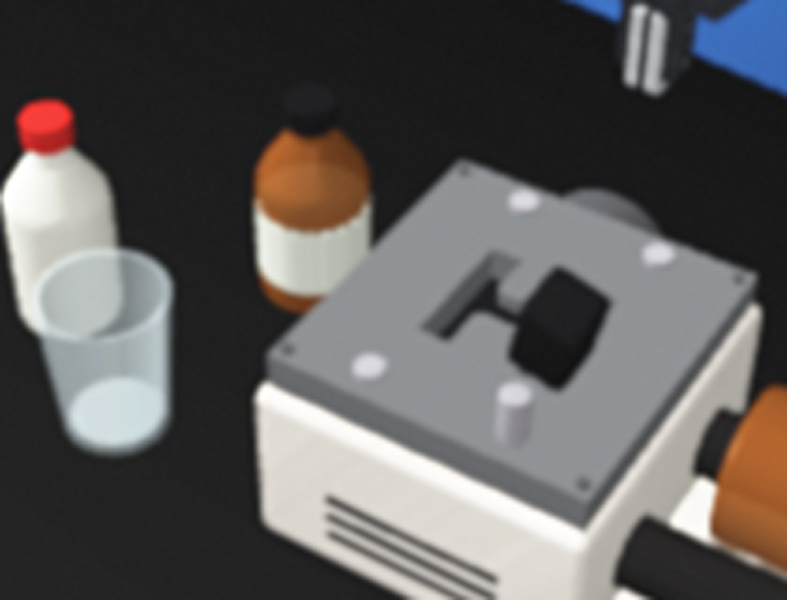

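View pics/wrist13.png

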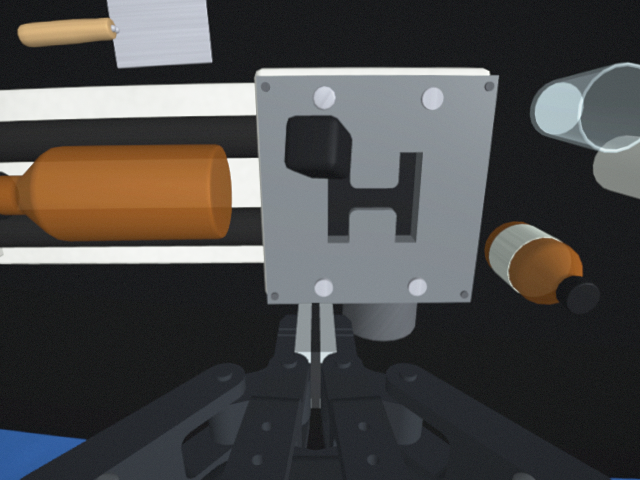

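```bash
python3 -c "
from h import *
print(finish_job())"
```

```text
the job is handed in; nothing more can be done
None
```

The lever is fully home in the near-right slot, the end marked by the upright pin, and I handed the job in at about 14.6 s. I pushed with the closed fingers only: back to neutral along the left slot, across to the right stop, then toward the robot.

- **Fully home:** at the end the force rose from about 1 N to 12 N while the finger moved only about 0.4–0.9 mm per 2 mm commanded, so the lever was against its stop. The camera put the swing at about -0.26 rad.
- **Stays home:** after the arm backed off and rose clear, the knob's near top edge read -57.5 mm in the machine's x, against -57.7 mm while pushed. It did not spring back.
- **Surroundings:** the bottles, beaker and spatula looked undisturbed in the last pictures. I judged this by eye and did not measure their positions.
- **A disagreement:** the top and wrist cameras differed by about 1.5 mm on the gate centre. I used the wrist view, which matched the plugs and the channel.

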